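# Depressurise the steam cleaner and take off its filler cap

### The arm

A 6-joint arm with a two-finger parallel gripper is mounted at the origin on a cart in front of the work surface, level with it; the furniture and walls round the work are solid. World frame = base frame: x ahead of the robot, y to its left, z up, the work surface at z = 0. Lengths are in mm, angles in rad, forces in N, time in s.
With the tool pointing down it reaches from about 350 to 875 mm from the base axis. Payload 4.2 kg.
Tool frame: the origin (TCP) lies between the finger pads; the fingertips stand 25 mm ahead of it and the grasp point (between the pads) lies 6 mm ahead of it; z points along the fingers, y is the line along which they close (so a half turn about z gives the same grasp; the last joint's range is limited). The gripper opens to 85 mm and grips with 20 to 120 N. Pads are 22 mm wide; open, the fingers measure 114 mm over their backs; the gripper's body (76 mm by 85 mm) begins 54 mm behind the grasp point. The pads swing forward as they close: fully open they stand 13 mm farther back than shut.
Start: joints at [1.572, 0.385, 0.008, 0, -1.194, -0.259], TCP at [159.314, 604.333, 256.312] pointing down, gripper open.
Joint ranges: [-3.14, 3.14], [-1.21, 2.06], [-1.07, 1.41], [-3.16, 2.05], [-2.99, -0.16], [-3.1, 3.1]. Speed limits (rad/s): [2.79, 2.79, 3.14, 3.14, 3.14, 3.14].

### API

Orientations are given as a unit quaternion [x, y, z, w].
In Python, from bench import arm gives the robot as it stands.
- The arm moves only by the shell command python3 -m pendant 'ROWS'. ROWS is JSON, a list of rows, each a list of 7 numbers: the shift along the tool's x, y, z in m, then the turn, a rotation vector about the tool's x, y, z in degrees, then the finger opening in m, from 0 to 0.0854. In form: [[x, y, z, wx, wy, wz, fingers], ...]. A call has 1 to 12 rows; each row shifts and turns the commanded pose from where the row before left it, along the tool's axes as they then stand; what a row does not reach is not made up. A row lasts 1/10 s, in which the tool goes at most 50 mm and 8.59 degrees, less where a joint would pass 70% of its speed; a pose out of reach is approached as far as the arm can. A call is refused whole if a number of a shift passes 0.05 or a number of a turn 8.59, either way. A call with a gripper value outside its range is refused whole. The fingers move at their own pace and stop on an object; the grip force is fixed at half the most. Time passes only in rows, so rows that do not move let the fingers close. It gives the time, the measured TCP pose, the force, the opening and the grip force at its end, in the units of the state.
- arm.read_state(): the state, without advancing time (a new reading comes with each control period).
- arm.get_image(name): name is "scene" or "top" or "wrist"; returns a dict with "image" (420x560x3 uint8, red, green, blue), "fx", "fy", "cx", "cy" (pixels), "k1" (the pictures are not rectified: a ray, as slopes to the right and down, at radius r is drawn at 1 + k1 r^2 times it, then the intrinsics apply), "xyz" and "rotation" of the camera in the world. Camera axes: x right, y down, z forward; pixel columns grow to the right and rows downward; lengths in mm; the calibration is good to about 2 mm. A picture is of the moment at which its call begins. There is no depth.
- arm.job_done(): hands the job in; it is judged then, once.
The state is a dict: "clock": time; "joints": joint angles; "joint_vel": joint speeds; "joint_efforts": joint torques, N m; "position": TCP position; "ee_rot": TCP orientation; "contact_force": force on the tool from outside, world axes, zero at the start; "wrist_torque": the same for the moment, N m; "gripper_width": finger opening in mm; "grasp_force": force on a finger pad.
Only numpy, scipy, OpenCV 4.12 (cv2) and the standard library are available. Lean on these libraries where they do the work, as an engineer would, in place of code of your own. Each camera call takes 0.05 s, during which the arm holds its last target. There are 200 camera calls.

### The job

The handheld steam cleaner on the worktop has to be refilled. First let off its pressure: squeeze the trigger right in against the grip, keep it squeezed for about two seconds and let it spring back. Then unscrew the ribbed filler cap on top of the cleaner (nobody remembers whether its thread is right- or left-handed, so try it both ways and go on in the way it gives), lift it off without dropping it and finish while still holding it in the gripper, a good 6 cm above where it sat and clear of the cleaner; do not knock the other things on the worktop about.

Things in the scene. Friction and masses are not known exactly. Their poses are not given: they have to be found in the camera images.
- steamer: handheld steam cleaner fixed in a black parking tray 262 x 122 mm. White rounded lying tank, 260 x 94 mm, top at z = 97 mm; origin under its middle on the worktop; +x points to the steam nozzle, to the robot's left; z up. At x = -75 mm rises an upright grip, 28 (x) by 30 mm (y), top at z = 174 mm; its foot, 40 x 38 mm, ends at z = 123 mm. The trigger stands on the grip's +x side.
- trigger (a joint): trigger, rad: 0 at rest, 0.26 squeezed right in. Grey lever 10 mm thick, 18 mm wide, hinged at its foot (steamer x = -45 mm, z = 104 mm), top at z = 169 mm; squeezing swings it to the grip (steamer -x). A spring pushes it back: at z = 150 mm about 3 N at rest, 8 N squeezed
- pinch (a point): a good point to pinch grip and trigger together (steamer x = -68 mm, z = 150 mm): midway between the grip's back and the front of the squeezed-in trigger. There the two measure 54 mm along x at rest, 42 mm squeezed. Axes as the steamer's. Beware of the wall cabinets over the back of the worktop (beyond x = 0.65 m, from z = 0.5 m up) when the arm swings in
- neck (a point): centre of the filler neck's rim (steamer x = 55 mm, z = 120 mm), on the cap's axis; neck 43 mm across. The cap's thread has three starts and a sprung seal (6 N up). One way the cap is stopped within 0.2 rad; the other way it turns, rises 2 mm, is free after 1.0 to 1.1 rad, pops up a few mm and stops at 1.35 rad. Which way loosens differs between starts and cannot be seen. Axes as the steamer's
- cap: black ribbed round filler cap, knob 40 mm across and 27 mm high, about 60 g, with a white ridge across its top (along the cap's x axis) that shows how far it has turned; origin at the centre of the knob's underside, 0.5 mm above the neck's rim when closed; z up. Below: a stem 19 mm thick and 16 mm long with three lugs, 29 mm across
- glass: clear drinking glass, 81 mm across, 91 mm high, loose, beside the cleaner; origin under its centre
- brush_head: white round brush head of the cleaner, 42 mm across, 62 mm high, loose, standing on its bristles beside the cleaner; origin under its centre
- mug: white mug, 98 mm high, loose, on the right; origin on its underside
- tea_box: tea box 50 x 73 x 112 mm, loose, on the right; origin under its centre
Not all that is in view belongs to the job. Of the things that look like the cap, the smaller one is meant.

How it is judged (in metres and radians):
On the way, in this order (a step that is already met when the one before it is completed fails the run):
1. the trigger is squeezed right in for a good second (value of joint trigger above 0.2 rad), for 1.2 s.
2. the trigger is let go and has sprung back (value of joint trigger below 0.04 rad and contact force between the fingers and steamer below 0.5 N), for 0.2 s.
3. the cap is off and lifted (z of cap in the frame of neck above 0.045 m and contact force between the fingers and cap above 1 N), for 0.2 s.
At the end, for the whole second after the job is handed in: the cap is held in the fingers, its underside at least 45 mm above the neck's rim, still (under 0.05 m/s) and not touching the cleaner; the trigger is back at rest (under 0.04 rad) (all of step 3 and contact force between cap and steamer below 0.2 N and linear speed of cap below 0.05 m/s and value of joint trigger below 0.04 rad); the arm keeps its last pose, push and grip.
It fails at once if the cap is dropped (distance between cap and neck above 0.03 m and height (world z) of cap below 0.09 m).
It fails at once if the glass is knocked away (distance of glass from where it was at the start of the episode above 0.03 m).
It fails at once if the brush head is knocked away (distance of brush_head from where it was at the start of the episode above 0.03 m).
It fails at once if the mug is knocked away (distance of mug from where it was at the start of the episode above 0.03 m).
It fails at once if the tea box is knocked away (distance of tea_box from where it was at the start of the episode above 0.03 m).
It also fails if it takes over 50 s, if anything falls off the work surface, if the arm or the gripper's body presses on something with over 40 N, if the wrist force passes 120 N, or if a joint passes its speed limit or range.

## Working session

There is one attempt and no reset: what is moved stays moved. The work goes in short steps, Python scripts to look and compute and a shell command to move; the robot and the scene stay as the last step left them, time stands still between calls to the robot, and variables do not carry over. Pictures are saved under pics/ and viewed, at most 12 in all, crops included, and the job is handed in when it is done.

```bash
mkdir -p pics; cat > h.py <<'E'
import numpy as np, cv2, json
from scipy.spatial.transform import Rotation as R
from bench import arm
def snap(n,f):
    d=arm.get_image(n); cv2.imwrite('pics/'+f+'.png',np.asarray(d['image'])[:,:,::-1])
    c={k:np.asarray(d[k]).tolist() for k in d if k!='image'}; json.dump(c,open('pics/'+f+'.json','w')); return c
def rotm(r):
    r=np.array(r,float); return R.from_quat(r).as_matrix() if r.size==4 else r.reshape(3,3)
def ray(c,u,v):
    K=np.array([[c['fx'],0,c['cx']],[0,c['fy'],c['cy']],[0,0,1]])
    p=cv2.undistortPoints(np.array([[[u,v]]],float),K,np.array([c['k1'],0,0,0.]),None,None,None).ravel() if 0 else cv2.undistortPoints(np.array([[[u,v]]],float),K,np.array([c['k1'],0,0,0.])).ravel()
    d=rotm(c['rotation'])@np.array([p[0],p[1],1]); return np.array(c['xyz'],float),d/np.linalg.norm(d)
def onz(c,u,v,z):
    o,d=ray(c,u,v); return o+d*(z-o[2])/d[2]
def tri(*cs):
    A=0;b=0
    for c,u,v in cs:
        o,d=ray(c,u,v); P=np.eye(3)-np.outer(d,d); A=A+P; b=b+P@o
    X=np.linalg.solve(A,b); return X,[np.linalg.norm((np.eye(3)-np.outer(ray(c,u,v)[1],ray(c,u,v)[1]))@(X-ray(c,u,v)[0])) for c,u,v in cs]
def load(f): return json.load(open('pics/'+f+'.json'))
E
python3 - <<'E'
from h import *
for n in ['top','scene','wrist']: c=snap(n,n+'0'); print(n,np.round(c['xyz']),np.round(rotm(c['rotation'])[:,2],2),c['fx'],c['k1'])
print(arm.read_state())
E
```

```text
top [ 374. -256.  997.] [ 0.18 -0.01 -0.98] 447.6820459214458 -0.1218466053406843
scene [115. 311. 603.] [ 0.47 -0.66 -0.58] 450.1893328059742 -0.15147378581175486
wrist [235. 586. 374.] [-0.29  0.07 -0.95] 293.0143475046744 -0.021341768804972832
{'clock': 0.15, 'joints': array([ 1.57160229e+00,  3.85355844e-01,  6.94355796e-03, -2.94521367e-04,
       -1.19403470e+00, -2.58606755e-01]), 'joint_vel': array([-0.00035419, -0.00077853,  0.00462434,  0.00207739, -0.00044773,
        0.0004169 ]), 'joint_efforts': array([ 7.85632619e-05, -3.92677045e+01,  1.88581091e+01,  4.18863460e+00,
       -3.42940984e-03,  1.17254846e-06]), 'position': array([159.23859513, 603.95931667, 255.4974225 ]), 'ee_rot': array([ 9.91696513e-01, -1.28597537e-01, -2.89868453e-05,  8.36101414e-04]), 'contact_force': array([ 0.20069101,  0.00133828, -0.28547339]), 'wrist_torque': array([ 0.00296737,  0.00805422, -0.04615476]), 'grasp_force': 0.0, 'gripper_width': 85.36479008630259}
```

View pics/top0.png

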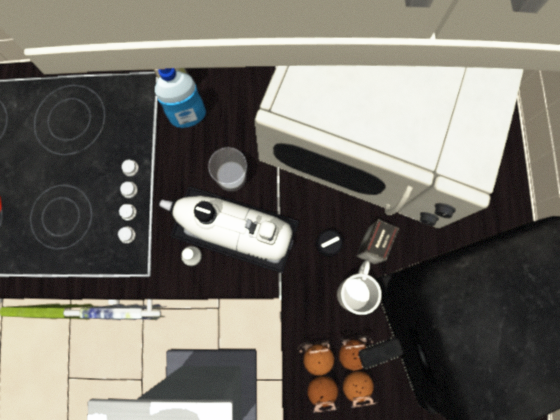

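View pics/scene0.png

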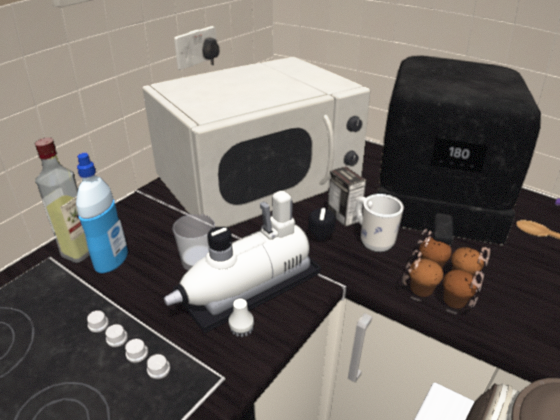

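Top view: steamer with its nozzle at (163,204), cap with white ridge at (205,211), grip and trigger around (262,230). Glass at (228,170), brush head at (191,257), and a larger lookalike cap on the worktop at (330,242). The scene view shows the cap at (220,240), the trigger at (266,215) and the grip at (283,210). I'll enlarge both.

```bash
python3 - <<'E'
import cv2,numpy as np
a=cv2.imread('pics/top0.png')[180:280,150:310]; b=cv2.imread('pics/scene0.png')[180:340,160:330]
a=cv2.resize(a,(800,500),interpolation=cv2.INTER_CUBIC);cv2.imwrite('pics/tc.png',a)
cv2.imwrite('pics/sc.png',cv2.resize(b,(595,560),interpolation=cv2.INTER_CUBIC))
E
```

```text
(no output)
```

View pics/tc.png

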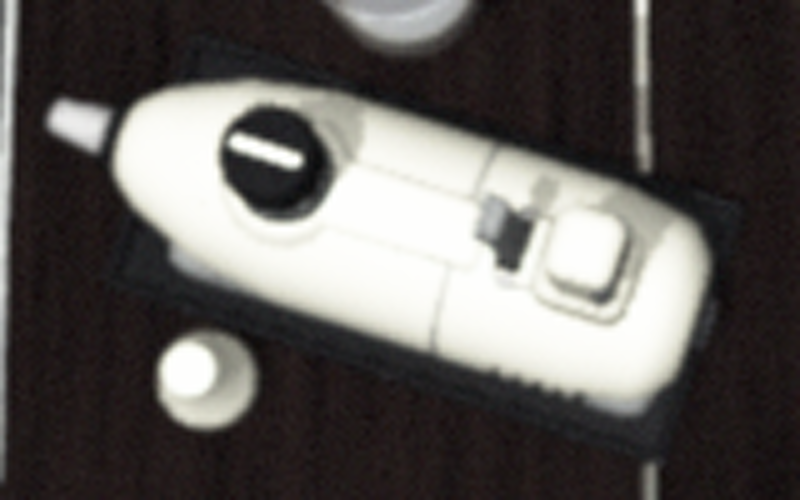

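View pics/sc.png

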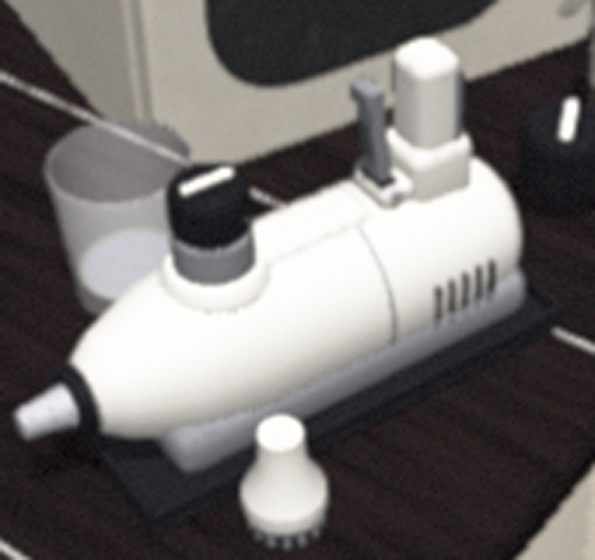

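```bash
python3 - <<'E'
from h import *
t=load('top0');s=load('scene0')
T=lambda u,v:(t,150+(u+.5)/5-.5,180+(v+.5)/5-.5)
S=lambda u,v:(s,160+(u+.5)/3.5-.5,180+(v+.5)/3.5-.5)
P={}
for n,a,b in [('ridge',(267,150),(207,181)),('grip',(588,247),(428,52)),('trig',(493,213),(368,85)),('brushtop',(187,370),(281,432))]:
    X,r=tri(T(*a),S(*b)); P[n]=X; print(n,X.round(1),np.round(r,1))
print('onplane cap',onz(*T(267,150),148).round(1),'grip',onz(*T(588,247),174).round(1),'trig',onz(*T(493,213),169).round(1))
print('scene onplane cap',onz(*S(207,181),148).round(1),'grip',onz(*S(428,52),174).round(1))
c=np.mean([onz(*T(*p),8)[:2] for p in [(195,38),(742,203),(655,455),(118,268)]],0); print('tray c',c)
q=[onz(*T(*p),8)[:2] for p in [(195,38),(742,203),(655,455),(118,268)]]
for i in range(4):
  d=q[i]-q[(i+1)%4]; print(np.linalg.norm(d),np.degrees(np.arctan2(d[1],d[0])))
d=P['ridge']-P['grip'];print(np.linalg.norm(d[:2]),np.degrees(np.arctan2(d[1],d[0])))
a=onz(*T(233,140),148);b=onz(*T(300,161),148);print('ridge dir',np.degrees(np.arctan2(*(a-b)[1::-1])))
# glass, mug, 
print('glass rim', onz(t,228,165,91),'brush',onz(*T(207,380),15), 'mug',onz(t,360,294,98),'bigcap',onz(t,331,241,30))
w=load('wrist0');st=arm.read_state();Rt=R.from_quat(st['ee_rot'])
print('tool axes',Rt.as_matrix().round(2)); print('cam in tool',(Rt.inv().apply(np.array(w['xyz'])-st['position'])).round(1))
E
```

```text
ridge [ 541.9 -120.7  146.6] [0.1 0.1]
grip [ 498.9 -245.   170.6] [0.6 0.6]
trig [ 512.3 -209.8  164.8] [0.5 0.5]
brushtop [464.7 -74.6  60.9] [0.2 0.2]
onplane cap [ 541.5 -121.   148. ] grip [ 497.9 -245.3  174. ] trig [ 512.  -209.8  169. ]
scene onplane cap [ 540.7 -119.4  148. ] grip [ 496.5 -240.5  174. ]
tray c [ 527.38658267 -170.17192141]
260.24066037275946 72.09937583750956
119.12185215570071 -20.103849270683675
254.42989587925345 -109.83171225420367
110.46871611204546 162.8129330744339
131.50078333239534 70.92828529808027
ridge dir 71.69104858183887
glass rim [ 647.74462958 -163.2151004    91.        ] brush [464.84241846 -74.5097365   15.        ] mug [ 375.3502772  -427.60997277   98.        ] bigcap [ 490.97682277 -382.00045387   30.        ]
tool axes [[ 0.97 -0.26 -0.  ]
 [-0.26 -0.97 -0.  ]
 [ 0.    0.   -1.  ]]
cam in tool [  78.2   -2.2 -118. ]
```

Cap at about (541,-120) with its top at 147 mm. Grip top at (498,-245,171), cap-to-grip 131 mm against 130 expected, yaw ≈71°. That puts the pinch point near (501,-237,150). Swinging in along an arc, with tool y already nearly along the steamer's x axis.

```bash
python3 -m pendant '[[0.0345,0.0275,-0.004,0,0,0,0.0854],[0.0345,0.0275,-0.004,0,0,0,0.0854],[0.0345,0.0275,-0.004,0,0,0,0.0854],[0.0345,0.0275,-0.004,0,0,0,0.0854],[0.0345,0.0275,-0.004,0,0,0,0.0854],[0.0345,0.0275,-0.004,0,0,0,0.0854],[0.0345,0.0275,-0.004,0,0,0,0.0854],[0.0345,0.0275,-0.004,0,0,0,0.0854],[0.0345,0.0275,-0.004,0,0,0,0.0854],[0.0345,0.0275,-0.004,0,0,0,0.0854],[0,0,0,0,0,0,0.0854]]'; cat >> h.py <<'E'
def go(target,yaw=None):
    s=arm.read_state();Rt=R.from_quat(s['ee_rot']);print('t',round(s['clock'],2),'pos',s['position'].round(1),'q',s['joints'].round(2),'F',s['contact_force'].round(1),'M',s['wrist_torque'].round(2),'w',round(s['gripper_width'],1),round(s['grasp_force'],1))
    A=Rt.as_matrix();print('y-axis deg',np.degrees(np.arctan2(A[1,1],A[0,1])).round(2),'zax',A[:,2].round(3))
    print('tool shift',Rt.inv().apply(np.array(target)-s['position']).round(1))
E
python3 -c "
from h import *; go([501.4,-236.8,290])"
```

```text
clock: 1.25
position: [424.7, 247.1, 296.7]
ee_rot: [0.991, -0.132, 0.0, 0.0]
contact_force: [-0.3, 0.4, 0.4]
gripper_width: 85.8
grasp_force: 0.0
t 1.25 pos [424.7 247.1 296.7] q [ 0.86  0.13 -0.24  0.   -1.2   0.45] F [-0.3  0.4  0.4] M [ 0.   -0.01 -0.07] w 85.8 0.0
y-axis deg -105.12 zax [ 0.001 -0.    -1.   ]
tool shift [200.2 447.1   6.8]
```

```bash
python3 -m pendant '[[0.02,0.0447,0,0,0,0,0.0854],[0.02,0.0447,0,0,0,0,0.0854],[0.02,0.0447,0,0,0,0,0.0854],[0.02,0.0447,0,0,0,0,0.0854],[0.02,0.0447,0,0,0,0,0.0854],[0.02,0.0447,0,0,0,0,0.0854],[0.02,0.0447,0,0,0,0,0.0854],[0.02,0.0447,0,0,0,0,0.0854],[0.02,0.0447,0,0,0,0,0.0854],[0.02,0.0447,0,0,0,0,0.0854],[0,0,0,0,0,4,0.0854],[0,0,0,0,0,0,0.0854]]'
python3 -c "
from h import *; go([501.4,-236.8,290]); snap('wrist','w1')"
```

```text
clock: 2.45
position: [502.0, -233.6, 295.3]
ee_rot: [0.986, -0.164, -0.001, -0.0]
contact_force: [0.4, 0.3, -0.3]
gripper_width: 85.1
grasp_force: 0.0
t 2.45 pos [ 502.  -233.6  295.3] q [-0.14  0.24 -0.1  -0.   -1.23  1.38] F [ 0.4  0.3 -0.3] M [ 0.04 -0.01 -0.02] w 85.1 0.0
y-axis deg -108.91 zax [-0.002  0.001 -1.   ]
tool shift [0.4 3.2 5.3]
```

View pics/w1.png

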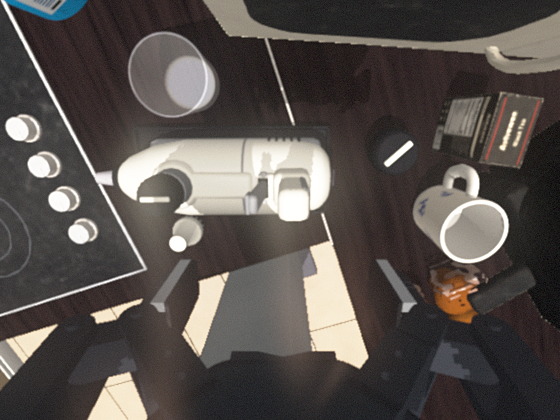

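Wrist view: steamer from (100,178) to (330,175), ridge at (154,200), grip top around (293,203), trigger left of it near (262,195). Enlarging it.

```bash
python3 - <<'E'
import cv2
a=cv2.imread('pics/w1.png')[120:250,120:340]
cv2.imwrite('pics/w1c.png',cv2.resize(a,None,fx=3.5,fy=3.5,interpolation=cv2.INTER_CUBIC))
E
```

```text
(no output)
```

View pics/w1c.png

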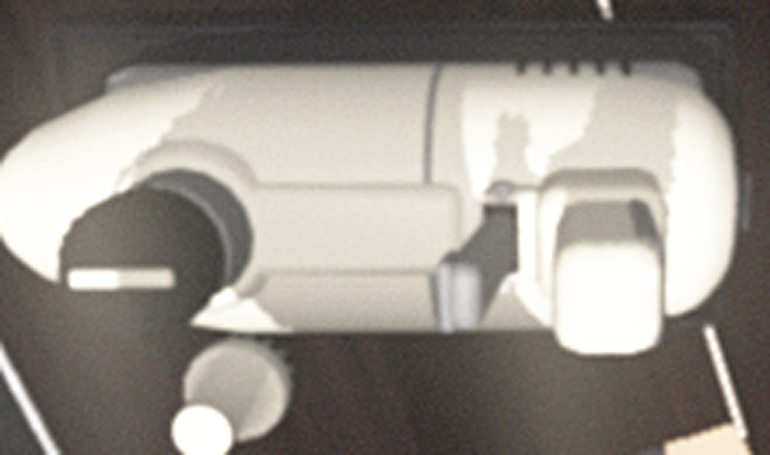

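```bash
python3 - <<'E'
from h import *
t=load('top0');s=load('scene0');w=load('w1')
T=lambda u,v:(t,150+(u+.5)/5-.5,180+(v+.5)/5-.5)
S=lambda u,v:(s,160+(u+.5)/3.5-.5,180+(v+.5)/3.5-.5)
W=lambda u,v:(w,120+(u+.5)/3.5-.5,120+(v+.5)/3.5-.5)
P={}
for n,a,b,c in [('ridge',(267,150),(207,181),(121,279)),('grip',(588,247),(428,52),(609,298)),('trig',(493,213),(368,85),(459,272))]:
    X,r=tri(T(*a),S(*b),W(*c)); P[n]=X; print(n,X.round(1),np.round(r,1),'TW',tri(T(*a),W(*c))[0].round(1),'W plane',onz(*W(*c),{'ridge':148,'grip':174,'trig':169}[n]).round(1))
d=P['ridge']-P['grip'];print(np.linalg.norm(d[:2]),np.degrees(np.arctan2(d[1],d[0])))
a=onz(*W(68,278),148);b=onz(*W(174,279),148);print('ridge dir',np.degrees(np.arctan2(*(a-b)[1::-1])))
E
```

```text
ridge [ 541.9 -119.3  148.3] [1.8 1.1 2.6] TW [ 542.2 -120.4  152.3] W plane [ 543.  -116.6  148. ]
grip [ 499.8 -243.6  170.3] [2.1 1.2 3.1] TW [ 499.6 -243.   164.2] W plane [ 502.9 -241.3  174. ]
trig [ 514.7 -209.1  163. ] [1.7 3.  4.4] TW [ 515.4 -206.9  153. ] W plane [ 519.8 -208.   169. ]
131.24464293067166 71.29286446017925
ridge dir 70.3810616067794
```

```bash
python3 -m pendant '[[0,0.003,0.04,0,0,0,0.0854],[0,0,0.04,0,0,0,0.0854],[0,0,0.035,0,0,0,0.0854],[0,0,0.015,0,0,0,0.0854],[0,0,0.009,0,0,0,0.0854],[0,0,0,0,0,0,0.0854],[0,0,0,0,0,0,0.0854]]'
python3 -c "
from h import *; go([501.5,-237,155]); snap('wrist','w2')"
```

```text
clock: 3.2
position: [502.1, -235.2, 158.5]
ee_rot: [0.987, -0.162, 0.001, 0.0]
contact_force: [0.0, 0.0, 0.2]
gripper_width: 85.7
grasp_force: 0.0
t 3.2 pos [ 502.1 -235.2  158.5] q [-0.15  0.36 -0.3   0.   -0.91  1.39] F [0.  0.  0.2] M [-0.    0.03  0.04] w 85.7 0.0
y-axis deg -108.66 zax [ 0.002 -0.001 -1.   ]
tool shift [-0.   1.9  3.5]
```

View pics/w2.png

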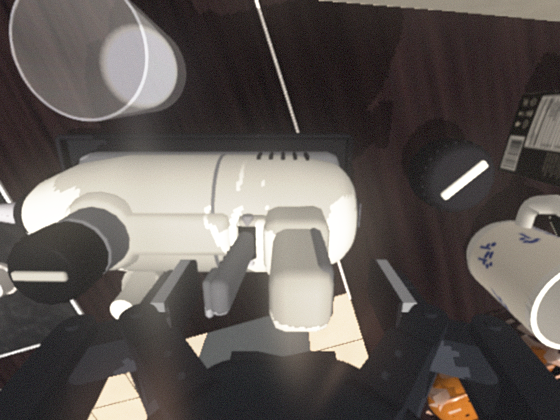

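Grip (302,300) and trigger (218,285) lie between the fingers (180 and 390), and the squeezed pair would be centred. Shifting 2 mm and closing.

```bash
python3 -m pendant '[[0,0.0015,0.003,0,0,0,0.075],[0,0,0,0,0,0,0.065],[0,0,0,0,0,0,0.055],[0,0,0,0,0,0,0.050],[0,0,0,0,0,0,0.048],[0,0,0,0,0,0,0.046],[0,0,0,0,0,0,0.046]]'
python3 -c "
from h import *; go([501.5,-237,155])"
```

```text
clock: 3.95
position: [502.7, -235.1, 156.1]
ee_rot: [0.987, -0.163, 0.002, -0.001]
contact_force: [2.2, 11.2, 7.5]
gripper_width: 46.1
grasp_force: 6.0
t 3.95 pos [ 502.7 -235.1  156.1] q [-0.15  0.36 -0.31 -0.   -0.9   1.39] F [ 2.2 11.2  7.5] M [ 3.54 -0.51  0.11] w 46.1 6.0
y-axis deg -108.73 zax [ 0.005  0.002 -1.   ]
tool shift [-0.6  2.2  1.1]
```

```bash
python3 -m pendant '[[0,-0.002,0,0,0,0,0.042],[0,0,0,0,0,0,0.040],[0,0,0,0,0,0,0.038]]'
python3 -c "
from h import *; go([501.5,-237,155])"
```

```text
clock: 4.25
position: [502.5, -235.8, 156.5]
ee_rot: [0.987, -0.163, 0.002, -0.0]
contact_force: [-1.5, -3.3, 7.9]
gripper_width: 41.9
grasp_force: 60.6
t 4.25 pos [ 502.5 -235.8  156.5] q [-0.15  0.36 -0.31  0.   -0.9   1.39] F [-1.5 -3.3  7.9] M [ 1.41 -0.17  0.12] w 41.9 60.6
y-axis deg -108.8 zax [ 0.005 -0.001 -1.   ]
tool shift [-0.6  1.5  1.5]
```

Fully squeezed at 41.9 mm with balanced forces. Hold for about 2 s, then release.

```bash
H='';python3 -m pendant '[[0,0,0,0,0,0,0.038],[0,0,0,0,0,0,0.038],[0,0,0,0,0,0,0.038],[0,0,0,0,0,0,0.038],[0,0,0,0,0,0,0.038],[0,0,0,0,0,0,0.038],[0,0,0,0,0,0,0.038],[0,0,0,0,0,0,0.038],[0,0,0,0,0,0,0.038],[0,0,0,0,0,0,0.038]]'
python3 -m pendant '[[0,0,0,0,0,0,0.038],[0,0,0,0,0,0,0.038],[0,0,0,0,0,0,0.038],[0,0,0,0,0,0,0.038],[0,0,0,0,0,0,0.038],[0,0,0,0,0,0,0.038],[0,0,0,0,0,0,0.038],[0,0,0,0,0,0,0.038],[0,0,0,0,0,0,0.038],[0,0,0,0,0,0,0.038]]'
python3 -m pendant '[[0,0,0,0,0,0,0.0854],[0,0,0,0,0,0,0.0854],[0,0,0,0,0,0,0.0854],[0,0,0,0,0,0,0.0854],[0,0,0,0,0,0,0.0854],[0,0,0,0,0,0,0.0854],[0,0,0,0,0,0,0.0854],[0,0,0,0,0,0,0.0854],[0,0,0,0,0,0,0.0854]]'
python3 -c "
from h import *; go([542,-120,220]); snap('wrist','w3')"
```

```text
clock: 5.25
position: [502.5, -235.8, 156.6]
ee_rot: [0.987, -0.163, 0.002, -0.0]
contact_force: [-1.6, -1.9, 8.0]
gripper_width: 41.9
grasp_force: 60.6
clock: 6.25
position: [502.6, -235.8, 156.6]
ee_rot: [0.987, -0.163, 0.002, -0.0]
contact_force: [-1.5, -3.2, 7.4]
gripper_width: 42.0
grasp_force: 60.6
clock: 7.15
position: [501.4, -235.1, 154.3]
ee_rot: [0.987, -0.163, -0.0, 0.0]
contact_force: [0.5, -0.2, -0.1]
gripper_width: 85.5
grasp_force: 0.0
t 7.15 pos [ 501.4 -235.1  154.3] q [-0.15  0.36 -0.31  0.   -0.9   1.39] F [ 0.5 -0.2 -0.1] M [-0.06  0.02  0.04] w 85.5 0.0
y-axis deg -108.77 zax [-0.  0. -1.]
tool shift [   1.4 -122.1  -65.7]
```

View pics/w3.png

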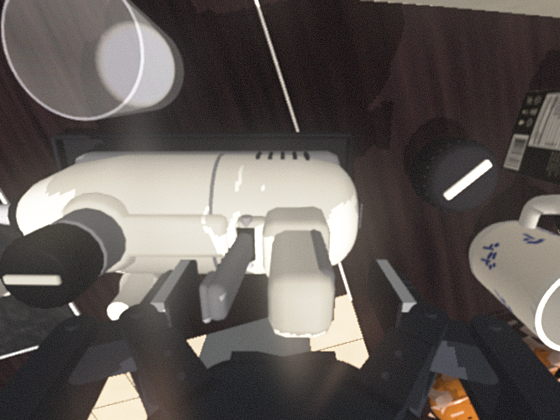

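Trigger has sprung back (218,285). Rising, moving over the cap and turning the tool so joint 6 is mid-range.

```bash
python3 -m pendant '[[0,0,-0.04,0,0,0,0.0854],[0,0,-0.04,0,0,0,0.0854],[0,-0.041,0,0,0,0,0.0854],[0,-0.041,0,0,0,0,0.0854],[0.001,-0.041,0,0,0,0,0.0854],[0,0,0,0,0,8.4,0.0854],[0,0,0,0,0,8.4,0.0854],[0,0,0,0,0,8.4,0.0854],[0,0,0,0,0,8.4,0.0854]]'
python3 -m pendant '[[0,0,0,0,0,8.4,0.0854],[0,0,0,0,0,8.4,0.0854],[0,0,0,0,0,8.4,0.0854],[0,0,0,0,0,8.4,0.0854],[0,0,0,0,0,0,0.0854],[0,0,0,0,0,0,0.0854]]'
python3 -c "
from h import *; go([542,-120,148]); snap('wrist','w4')"
```

```text
clock: 8.1
position: [541.9, -118.7, 234.2]
ee_rot: [0.896, -0.444, -0.0, 0.0]
contact_force: [-1.0, -0.5, -0.2]
gripper_width: 85.4
grasp_force: 0.0
clock: 8.7
position: [541.9, -119.0, 234.3]
ee_rot: [0.733, -0.681, -0.0, 0.0]
contact_force: [-0.5, -0.3, 1.0]
gripper_width: 85.9
grasp_force: 0.0
t 8.7 pos [ 541.9 -119.   234.3] q [ 0.08  0.28 -0.2  -0.   -1.09 -0.  ] F [-0.5 -0.3  1. ] M [ 0.   -0.01  0.  ] w 85.9 0.0
y-axis deg -175.79 zax [-0.  0. -1.]
tool shift [ 1.  -0.  86.3]
```

View pics/w4.png

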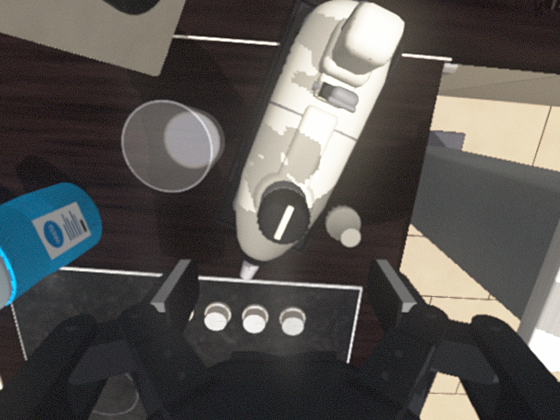

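Ridge at (284,223), laterally midway between the fingers (≈283). Checking its position by ray and triangulation.

```bash
python3 - <<'E'
from h import *
w=load('w4');t=load('top0');s=load('scene0')
im=cv2.imread('pics/w4.png')[195:250,265:305].min(2)
n,l,st,c=cv2.connectedComponentsWithStats((im>170).astype('uint8'));
for i in range(1,n):
  if st[i,4]>20: print(st[i],c[i]+[265,195])
print(onz(w,284,223,148), tri((w,284,223),(t,203.4,210))[0], tri((w,284,223),(s,219.1,231.7)))
E
```

```text
[  9  11  20  34 239] [283.56485356 222.17573222]
[ 542.62694447 -116.77888695  148.        ] [ 541.21584333 -121.04302411  154.29507612] (array([ 541.20426151, -118.05579533,  148.24816047]), [np.float64(1.8165950615069537), np.float64(1.816595061506846)])
```

```bash
python3 -m pendant '[[0,0,0.04,0,0,0,0.0854],[0,0,0.03,0,0,0,0.0854],[0,0,0.01,0,0,0,0.0854],[0,0,0.007,0,0,0,0.0854],[0,0,0,0,0,0,0.07],[0,0,0,0,0,0,0.055],[0,0,0,0,0,0,0.045],[0,0,0,0,0,0,0.04],[0,0,0,0,0,0,0.036],[0,0,0,0,0,0,0.034],[0,0,0,0,0,0,0.034]]'
python3 -c "
from h import *; go([542,-120,147])"
```

```text
clock: 9.85
position: [542.1, -119.1, 148.1]
ee_rot: [0.732, -0.682, 0.0, -0.0]
contact_force: [-1.3, 0.4, 5.1]
gripper_width: 38.3
grasp_force: 59.6
t 9.85 pos [ 542.1 -119.1  148.1] q [ 0.08  0.37 -0.31  0.   -0.89 -0.01] F [-1.3  0.4  5.1] M [ 0.11  0.62 -0.04] w 38.3 59.6
y-axis deg -175.96 zax [ 0.001 -0.    -1.   ]
tool shift [0.9 0.2 1.1]
```

Gripped. Trying tool +z (clockwise from above) by 12°.

```bash
python3 -m pendant '[[0,0,0,0,0,4,0.034],[0,0,0,0,0,4,0.034],[0,0,0,0,0,4,0.034],[0,0,0,0,0,0,0.034]]'
python3 -c "
from h import *; go([542,-120,147])"
```

```text
clock: 10.25
position: [542.0, -119.7, 148.1]
ee_rot: [-0.657, 0.754, -0.001, -0.001]
contact_force: [-1.3, -2.0, 5.6]
gripper_width: 38.3
grasp_force: 60.9
t 10.25 pos [ 542.  -119.7  148.1] q [ 0.08  0.37 -0.31  0.   -0.89 -0.21] F [-1.3 -2.   5.6] M [-0.74  0.72  0.71] w 38.3 60.9
y-axis deg 172.19 zax [-0.    -0.002 -1.   ]
tool shift [ 0.3 -0.1  1.1]
```

0.7 Nm against. Now the other way.

```bash
python3 -m pendant '[[0,0,0,0,0,-4,0.034],[0,0,0,0,0,-4,0.034],[0,0,0,0,0,-4,0.034],[0,0,0,0,0,0,0.034]]'
python3 -m pendant '[[0,0,0,0,0,-5,0.034],[0,0,0,0,0,-5,0.034],[0,0,0,0,0,-5,0.034],[0,0,0,0,0,0,0.034]]'
python3 -c "
from h import *; go([542,-120,147]); snap('wrist','w5')"
```

```text
clock: 10.65
position: [542.5, -119.4, 148.1]
ee_rot: [0.732, -0.681, 0.001, -0.0]
contact_force: [-1.8, -0.6, 5.2]
gripper_width: 38.3
grasp_force: 60.9
clock: 11.05
position: [543.0, -119.1, 148.2]
ee_rot: [0.814, -0.58, 0.001, -0.001]
contact_force: [-0.0, -0.4, 4.1]
gripper_width: 38.4
grasp_force: 60.9
t 11.05 pos [ 543.  -119.1  148.2] q [ 0.08  0.37 -0.31  0.   -0.88  0.26] F [-0.  -0.4  4.1] M [-0.1   0.04  0.  ] w 38.4 60.9
y-axis deg -160.95 zax [ 0.003 -0.    -1.   ]
tool shift [0.6 1.2 1.2]
```

View pics/w5.png

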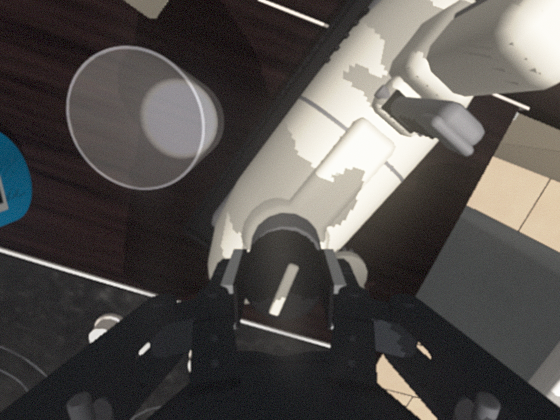

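The ridge (297,266)–(276,312) keeps its angle to the tool and the torque is ~0, so the cap turns this way: counter-clockwise, tool −z. Going on, with a slight rise.

```bash
python3 -m pendant '[[0,0,-0.0002,0,0,-6,0.034],[0,0,-0.0002,0,0,-6,0.034],[0,0,-0.0003,0,0,-6,0.034],[0,0,-0.0003,0,0,-6,0.034],[0,0,-0.0003,0,0,-6,0.034],[0,0,-0.0002,0,0,0,0.034]]'
python3 -m pendant '[[0,0,-0.0002,0,0,-6,0.034],[0,0,-0.0002,0,0,-6,0.034],[0,0,-0.0002,0,0,-6,0.034],[0,0,-0.0002,0,0,-6,0.034],[0,0,0,0,0,0,0.034],[0,0,0,0,0,0,0.034]]'
python3 -c "
from h import *; go([542,-120,147])"
```

```text
clock: 11.7
position: [542.6, -119.0, 149.2]
ee_rot: [0.937, -0.351, 0.001, -0.0]
contact_force: [-0.5, 0.1, 3.9]
gripper_width: 38.1
grasp_force: 60.9
clock: 12.3
position: [542.3, -119.0, 149.7]
ee_rot: [0.989, -0.149, 0.0, -0.0]
contact_force: [0.3, -0.1, 3.6]
gripper_width: 37.9
grasp_force: 60.9
t 12.3 pos [ 542.3 -119.   149.7] q [ 0.08  0.37 -0.31  0.   -0.89  1.19] F [ 0.3 -0.1  3.6] M [ 0.02 -0.14 -0.02] w 37.9 60.9
y-axis deg -107.19 zax [ 0.001  0.    -1.   ]
tool shift [0.1 1.1 2.7]
```

```bash
python3 -m pendant '[[0,0,-0.001,0,0,0,0.034],[0,0,-0.002,0,0,0,0.034],[0,0,-0.002,0,0,0,0.034],[0,0,0,0,0,0,0.034]]'
python3 -c "
from h import *; go([542,-120,147])"
```

```text
clock: 12.7
position: [541.3, -119.0, 154.1]
ee_rot: [0.989, -0.148, -0.001, -0.0]
contact_force: [0.3, -0.0, 0.3]
gripper_width: 38.5
grasp_force: 60.5
t 12.7 pos [ 541.3 -119.   154.1] q [ 0.08  0.36 -0.31 -0.   -0.9   1.2 ] F [ 0.3 -0.   0.3] M [-0.12 -0.11  0.03] w 38.5 60.5
y-axis deg -107.03 zax [-0.002  0.    -1.   ]
tool shift [1.  0.8 7.1]
```

Free. Lifting to about 75 mm above the seat.

```bash
python3 -m pendant '[[0,0,-0.005,0,0,0,0.034],[0,0,-0.01,0,0,0,0.034],[0,0,-0.015,0,0,0,0.034],[0,0,-0.015,0,0,0,0.034],[0,0,-0.015,0,0,0,0.034],[0,0,-0.01,0,0,0,0.034],[0,0,-0.005,0,0,0,0.034],[0,0,0,0,0,0,0.034],[0,0,0,0,0,0,0.034],[0,0,0,0,0,0,0.034],[0,0,0,0,0,0,0.034],[0,0,0,0,0,0,0.034]]'
python3 -c "
from h import *; go([542,-120,147]); snap('scene','s6')"
```

```text
clock: 13.9
position: [541.8, -119.0, 229.1]
ee_rot: [0.989, -0.148, -0.0, 0.0]
contact_force: [0.1, -1.0, -1.4]
gripper_width: 38.0
grasp_force: 60.5
t 13.9 pos [ 541.8 -119.   229.1] q [ 0.08  0.29 -0.21 -0.   -1.08  1.2 ] F [ 0.1 -1.  -1.4] M [-0.03 -0.02  0.03] w 38.0 60.5
y-axis deg -106.97 zax [-0.001 -0.    -1.   ]
tool shift [ 0.6  0.9 82.1]
```

View pics/s6.png

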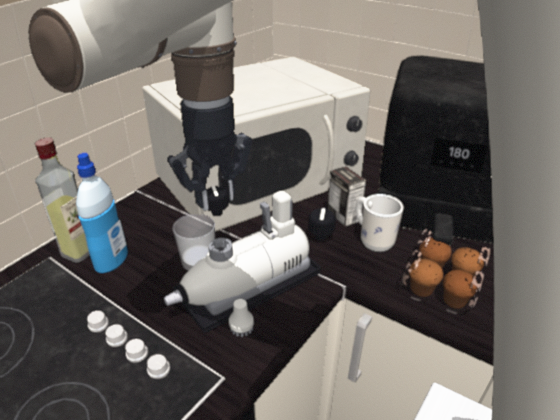

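The cap is held at (215,200), well above the open neck at (220,245), and everything else is where it was.

```bash
python3 -c "
from bench import arm; print(arm.job_done())"
```

```text
the job is handed in; nothing more can be done
None
```

The job is handed in with no verdict shown: the trigger was squeezed for about 2 s and sprang back, the cap unscrewed counter-clockwise, and at 14 s the gripper held it about 80 mm above where it sat, with nothing else visibly disturbed.

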